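# Run the filing slide up to its stop

### The arm

A 6-joint arm with a two-finger parallel gripper is mounted at the origin on the work surface. World frame = base frame: x ahead of the robot, y to its left, z up, the work surface at z = 0. Lengths are in mm, angles in rad, forces in N, time in s.
With the tool pointing down it reaches from about 375 to 750 mm from the base axis. Payload 9 kg.
Tool frame: the origin (TCP) lies at the very end of the fingers, on their centre line; the grasp point (between the pads) lies 19 mm behind it (ctrl.tcp_to_grasp is the distance from the TCP to the grasp point, in mm); z points along the fingers, y is the line along which they close (so a half turn about z gives the same grasp; the last joint's range is limited). The gripper opens to 85 mm and grips with 20 to 120 N. Pads are 22 mm wide; open, the fingers measure 114 mm over their backs; the gripper's body (76 mm by 85 mm) begins 54 mm behind the grasp point. The pads swing forward as they close: fully open they stand 13 mm farther back than shut.
Start: joints at [-1.358, 0.104, 0.097, 1.564, 0, 1.353], TCP at [250.572, -545.207, 231.331] pointing down, gripper open.
Joint ranges: [-2.99, 2.99], [-0.84, 1.86], [-1.1, 1.16], [-1.84, 2.11], [-1.51, 1.56], [-3.14, 3.14]. Speed limits (rad/s): [2.22, 2.22, 2.57, 3.14, 3.14, 3.14].

### API

Orientations are given as a 3x3 rotation matrix whose columns are the frame's x, y, z axes.
In Python, from cell import ctrl, eyes, ticket gives the robot as it stands. The module is installed in compiled form; this text tells all that it offers.
- The arm moves only by the tool drive_tool, never from a script. Its argument "increments" is a list of rows, each a list of 2 entries, a list of its own where there are three numbers: the shift along the tool's x, y, z in mm, then the turn, a rotation vector about the tool's x, y, z in degrees. In form: [[[dx, dy, dz], [ax, ay, az]], ...]. A call has 1 to 5 rows; each row shifts and turns the commanded pose from where the row before left it, along the tool's axes as they then stand; what a row does not reach is not made up. A row lasts 1/8 s, in which the tool goes at most 62.5 mm and 10.7 degrees, less where a joint would pass 70% of its speed; a pose out of reach is approached as far as the arm can. A call is refused whole if a number of a shift passes 62.5 or a number of a turn 10.7, either way. A call with a gripper value outside its range is refused whole. "claw" is the finger opening in mm, from 0 to 85.4, set as the call begins (left out, the last holds). The fingers move at their own pace and stop on an object; "newtons" is the grip in N (left out, the last holds). Time passes only in rows, so rows that do not move let the fingers close. It gives the time, the measured TCP pose, the force, the opening and the grip force at its end, in the units of the state.
- ctrl.read_state(): the state, without advancing time (a new reading comes with each control period).
- eyes.capture(name): name is "scene" or "side" or "wrist"; returns the picture (480x640x3 uint8, blue, green, red); there is no depth.
- eyes.get_calibration(name): a dict with "camera_matrix" (3x3 intrinsics, pixels), "eye" and "attitude" of the camera in the world. Camera axes: x right, y up, looking along -z (the intrinsics and any distortion apply to the point x, -y, -z); pixel columns grow to the right and rows downward; lengths in mm; the calibration is good to about 2 mm. A picture is of the moment at which its call begins: read the wrist's pose just before it. get_calibration takes no time and is no camera call; for the wrist camera it gives the pose at the moment of the call.
- ticket.close_job(): hands the job in; it is judged then, once.
Trained networks look in the newest picture that a camera, given by its name, has taken for a name from the list of things; names that differ only in an ending like _2 or _b are one class to them, and where a whole thing is asked for, a point or a joint stands for the part that bears it (a point fixed in the world has none). Each returns a list of dicts, best first, with "confidence" (0 to 1); they miss things now and then, are a little off and sometimes report something else, mostly with a low value. They report only what shows in the picture. A call takes as long as a camera call.
- eyes.look_for(thing, camera): "at" ([row, column] in pixels, amid what is visible of it).
- eyes.trace(thing, camera): "region" (480x640 bool, what is visible of it) and "at" ([row, column] in pixels, amid what is visible of it).
- eyes.mark_of(thing, camera): "at" ([row, column] in pixels: a listed point, or the origin of a listed thing).
The state is a dict: "time": time; "joints": joint angles; "joint_velocities": joint speeds; "tau": joint torques, N m; "ee_pos": TCP position; "tool_rot": TCP orientation; "contact_force": force on the tool from outside, world axes, zero at the start; "wrist_torque": the same for the moment, N m; "opening": finger opening in mm; "grasp_force": force on a finger pad.
Only numpy, scipy, OpenCV 4.12 (cv2) and the standard library are available. Lean on these libraries where they do the work, as an engineer would, in place of code of your own. Each camera call takes 0.05 s, during which the arm holds its last target. There are 200 camera calls.

### The job

Press down the black ribbed lock paddle on the carriage of the filing slide and, keeping it held down, slide the carriage along its rails until it is right up against the dark end stop; then let go so that the paddle springs up and locks it there. It is all pressing and pushing with the fingertips, nothing is picked up. Do not touch the silver setting clamped in the carriage, and leave the pliers, file, jar and wooden block around the slide where they are.

Things in the scene. Friction and masses are not known exactly. Their poses are not given: they have to be found in the camera images.
- slide: Filing slide fixed to the bench: aluminium bed 90 x 344 mm with two steel rods and an end block at each end. Origin: centre of its underside, on the bench. z up; the carriage runs along its y axis, and +y points towards the dark end stop (54 mm tall, at the +y end; the plain rear block at the -y end is 44 mm tall).
- stop_face (a point): Middle of the end stop's face that the carriage's front comes up against, 147 mm along the slide's +y from its origin, 34 mm above the bench.
- carriage_front (a point): Middle of the carriage's front face, 34 mm above the bench; meets stop_face at the end of travel. The carriage is an aluminium block 90 mm across and 124 mm long along the slide, its deck 45 mm above the bench. From rear to front it carries a hump 70 mm across and 26 mm long (top 85 mm above the bench), the lock paddle, and a wooden nest with a clamp and the silver setting.
- carriage (a joint): Position of the carriage along the slide in m: 0 at the rear block, 0.170 against the end stop; grows towards the slide's +y. It starts locked near 0, with up to 4 mm of play. Unlocked it runs with a drag of about 1 N (a little more when moved fast). It stays where it is left.
- lock_top (a point): Centre of the top face of the lock paddle: a level black ribbed plate on the carriage, 44 mm across the slide by 40 mm along it, 8 mm thick; 68 mm above the bench when up, 62 when fully down. It lies 76.5 mm behind carriage_front. 21.5 mm behind its centre, away from the stop, the carriage's hump has an upright face 17 mm higher than the raised paddle, which a fingertip can push against.
- lock (a joint): How far the paddle is pressed, in m: 0 up (locked), 0.006 fully down. A spring pushes it up with about 4 N when up and 7 N when fully down. Under it a pawl catches in a toothed comb (12 mm pitch) hidden in the bed and blocks the carriage; it is clear of the teeth once pressed more than 3.5 mm. It springs up fully at the end stop only if the carriage is within about 1.5 mm of it.
- setting: Silver hexagonal collar, 22 mm across and 10 mm tall, clamped in the nest on the carriage 54.5 mm ahead of the paddle's centre, its top 62 mm above the bench; the clamp's two screw heads beside it reach 67 mm. Origin: centre of its underside. Not to be touched.
- pliers: Loose pliers with yellow handles, about 135 mm long, 45 mm across, 10 mm high, lying on the bench on the far side of the slide. Origin at the underside, near the pivot. Leave alone.
- file: Loose flat file with a wooden handle, 245 mm long, 24 mm wide, 22 mm high, lying on the robot's side of the slide. Origin at the underside, near the handle's front end. Leave alone.
- jar: Loose amber jar with black lid, 48 mm diameter, 60 mm tall, standing beyond the end stop. Origin: centre of its underside. Leave alone.
- block: Loose small wooden block 45 x 70 x 18 mm with a steel piece on top (30 mm high in all), on the far side of the slide near the stop end. Origin: centre of its underside. Leave alone.

How it is judged (in metres and radians):
On the way, in this order (a step that is already met when the one before it is completed fails the run):
1. the lock paddle is pressed down before the carriage has gone anywhere (value of joint lock above 0.0025 m and value of joint carriage below 0.02 m), for 0.05 s.
2. with the paddle held down, the carriage is past the middle of its travel (value of joint lock above 0.0025 m and value of joint carriage above 0.1 m), for 0.05 s.
3. with the paddle still down, the carriage has reached the end stop (value of joint lock above 0.0025 m and value of joint carriage above 0.1665 m), for 0.05 s.
At the end, for the whole second after the job is handed in: The carriage rests within 3.5 mm of the end stop, the lock paddle is up again (within 1 mm), and pliers, file, jar and block are within 20 mm of where they started (value of joint carriage above 0.1665 m and value of joint lock below 0.001 m and velocity of joint carriage between -0.005 and 0.005 m/s and distance of each of pliers, file, jar, block from where it was at the start of the episode below 0.02 m); the robot touches nothing.
It fails at once if the clamped silver setting was touched (contact force between any of the fingers, the arm and setting above 0.5 N).
It fails at once if a tool, the jar or the block was moved or lifted (distance of any of pliers, file, jar, block from where it was at the start of the episode above 0.02 m).
It also fails if it takes over 40 s, if anything falls off the work surface, if the arm or the gripper's body presses on something with over 40 N, if the wrist force passes 120 N, or if a joint passes its speed limit or range.

## Working session

There is one attempt and no reset: what is moved stays moved. The work goes in short steps, Python scripts to look and compute and a tool call to move; the robot and the scene stay as the last step left them, time stands still between calls to the robot, and variables do not carry over. Pictures are saved under pics/ and viewed, at most 10 in all, crops included, and the job is handed in when it is done.

Besides the shell and the picture viewer there is one more tool, called after ">>>" as name([rows], argument=value, ...), one row to a line, values as JSON. drive_tool: Moves the arm, as the interface text tells. Its arguments: {"type":"object","properties":{"increments":{"type":"array","items":{"type":"array"}},"claw":{"type":"number"},"newtons":{"type":"number"}},"required":["increments"]}

```bash
mkdir -p pics; cat > h.py <<'E'
import numpy as np, cv2
from cell import ctrl, eyes, ticket
def ray(cam,at,cal=None):
    c=cal or eyes.get_calibration(cam); K=np.array(c["camera_matrix"]); 
    p=np.linalg.solve(K,[at[1],at[0],1.]); d=np.array(c["attitude"])@[p[0],-p[1],-p[2]]
    return np.array(c["eye"],float),d
def onz(cam,at,z):
    e,d=ray(cam,at); return e+d*(z-e[2])/d[2]
def proj(cam,P):
    c=eyes.get_calibration(cam); K=np.array(c["camera_matrix"]); q=np.array(c["attitude"]).T@(np.array(P)-c["eye"])
    u=K@[q[0],-q[1],-q[2]]; return u[:2]/u[2]
E
python3 - <<'E'
from h import *
np.set_printoptions(precision=1,suppress=True)
s=ctrl.read_state(); print(s["time"],s["ee_pos"],s["tool_rot"],s["contact_force"],s["opening"])
print({k:v for k,v in eyes.get_calibration("scene").items()})
ims=[]
for cam in("scene","side"):
    im=eyes.capture(cam); cv2.imwrite(f"pics/{cam}.png",im)
    for t,z in (("slide",0),("stop_face",34),("carriage_front",34),("lock_top",68),("setting",52),("pliers",0),("file",0),("jar",0),("block",0)):
        for r in eyes.mark_of(t,cam)[:1]: print(cam,t,r["confidence"],np.array(r["at"]),onz(cam,r["at"],z))
E
```

```text
0.0 [ 250.5 -544.8  230.5] [[ 0.9  0.4 -0. ]
 [ 0.4 -0.9  0. ]
 [ 0.  -0.  -1. ]] [0.6 0.7 0.1] 85.4176582625237
{'camera_matrix': array([[554.3,   0. , 314.4],
       [  0. , 554.3, 232.2],
       [  0. ,   0. ,   1. ]]), 'eye': array([1223.7,  179.6,  639.3]), 'attitude': array([[-0.1, -0.7,  0.7],
       [ 1. , -0.1,  0.1],
       [-0. ,  0.7,  0.7]])}
scene slide 0.89 [239.7 220.7] [547.6 -68.7   0. ]
scene stop_face 0.83 [210.8 304.9] [499.1  71.8  34. ]
scene carriage_front 0.58 [223.5 208.6] [545.9 -85.2  34. ]
scene lock_top 0.85 [216.  155.7] [ 573.2 -160.5   68. ]
scene setting 0.46 [218.3 194.5] [ 555.2 -103.9   52. ]
scene pliers 0.66 [303.3 166.3] [ 695.6 -118.1    0. ]
scene file 0.87 [200.8 237.5] [440.1 -62.5   0. ]
scene jar 0.65 [217.8 346.4] [471.5 141.8   0. ]
side slide 0.58 [212.2 360.9] [542.6 -68.3   0. ]
side stop_face 0.97 [253.1 374.2] [500.8  63.3  34. ]
side carriage_front 0.62 [186.8 358.7] [553.7 -95.2  34. ]
side lock_top 0.94 [150.7 356. ] [ 572.  -155.3   68. ]
side pliers 0.58 [184.3 285.7] [ 694.3 -113.9    0. ]
side file 0.9 [222.6 418.3] [441.7 -65.4   0. ]
side jar 0.93 [309.9 384.9] [470.1 139.7   0. ]
side block 0.85 [273.6 287.2] [626.  105.9   0. ]
```

View pics/scene.png

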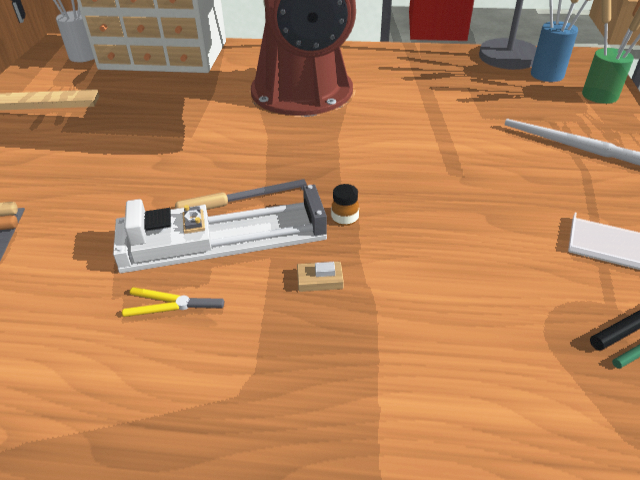

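View pics/side.png

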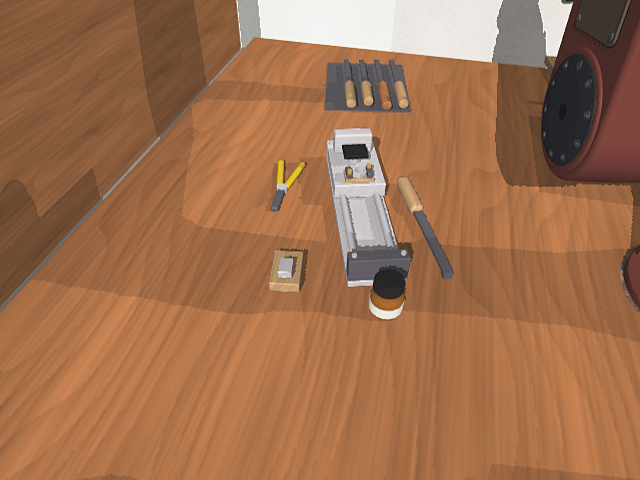

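```bash
python3 - <<'E'
from h import *
np.set_printoptions(precision=2,suppress=True)
s=ctrl.read_state();R=np.array(s["tool_rot"]);p=np.array(s["ee_pos"])
u=np.array([-.309,.951,0])
y=-u; ang=np.degrees(np.arctan2(y[1],y[0])-np.arctan2(R[1,1],R[0,1])); print("world yaw",ang,"tool z turn",-ang)
print(R.T@(np.array([565,-175,235])-p))
E
```

```text
world yaw -6.681848364551014 tool z turn 6.681848364551014
[ 440.3  -205.09   -3.69]
```

>>> drive_tool([
  [[30,-14,0],[0,0,0]],
  [[50,-23,0],[0,0,0]],
  [[50,-23,0],[0,0,0]],
  [[50,-23,0],[0,0,0]],
  [[50,-23,0],[0,0,0]],
])

```text
time: 1.62
ee_pos: [416.3, -351.4, 231.5]
tool_rot: [[0.909, 0.417, 0.0], [0.417, -0.909, -0.001], [0.0, 0.001, -1.0]]
contact_force: [-0.2, -0.2, -0.2]
opening: 85.2
grasp_force: 0.0
```

>>> drive_tool([
  [[50,-23,0],[0,0,0]],
  [[50,-23,0],[0,0,0]],
  [[50,-23,0],[0,0,0]],
  [[40,-20,0],[0,0,0]],
  [[20,-10,0],[0,0,6.7]],
], claw=42)

```text
time: 2.25
ee_pos: [565.9, -173.1, 231.2]
tool_rot: [[0.951, 0.309, 0.0], [0.309, -0.951, 0.0], [0.0, -0.0, -1.0]]
contact_force: [0.1, -0.1, 0.0]
opening: 41.8
grasp_force: 0.0
```

```bash
python3 - <<'E'
from h import *
np.set_printoptions(precision=2,suppress=True)
s=ctrl.read_state();R=np.array(s["tool_rot"]);p=np.array(s["ee_pos"])
print(s["time"],p,R,s["contact_force"],s["opening"])
im=eyes.capture("wrist"); cv2.imwrite("pics/w1.png",im)
np.save("w1.npy",0)
for t,z in (("slide",0),("stop_face",34),("carriage_front",34),("lock_top",68),("setting",52)):
    for r in eyes.mark_of(t,"wrist")[:1]: print(t,r["confidence"],np.array(r["at"]),onz("wrist",r["at"],z))
E
```

```text
2.25 [ 565.91 -173.06  231.23] [[ 0.95  0.31  0.  ]
 [ 0.31 -0.95  0.  ]
 [ 0.   -0.   -1.  ]] [ 0.14 -0.09  0.02] 41.774933994872825
slide 0.57 [202.1 226.1] [541.02 -67.74   0.  ]
stop_face 0.72 [204.1  74.1] [497.84  71.95  34.  ]
carriage_front 0.68 [203.1 236.9] [550.85 -88.14  34.  ]
lock_top 0.95 [211.3 310.4] [ 573.   -162.17   68.  ]
setting 0.71 [207. 254.] [ 556.59 -109.11   52.  ]
```

View pics/w1.png

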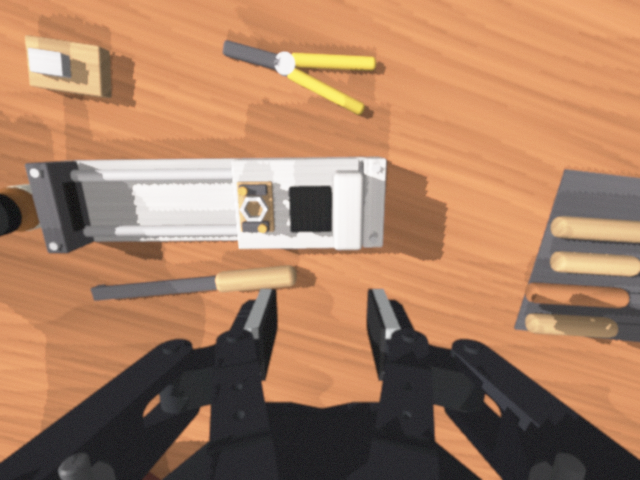

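```bash
python3 - <<'E'
from h import *
np.set_printoptions(precision=2,suppress=True)
im=cv2.imread("pics/w1.png")
cv2.imwrite("pics/w1c.png",cv2.resize(im[140:265,220:400],None,fx=4.4,fy=4.4,interpolation=cv2.INTER_CUBIC))
m=(cv2.cvtColor(im,cv2.COLOR_BGR2GRAY)[170:245,280:340]<60).astype('uint8')
n,l,st,ce=cv2.connectedComponentsWithStats(m);k=1+st[1:,4].argmax();print(st[k],ce[k]+[280,170])
ys,xs=np.where(l==k); b=cv2.minAreaRect(np.c_[xs+280,ys+170].astype('float32'));print(b)
for q in cv2.boxPoints(b): print(q,onz("wrist",q[::-1],68))
print(onz("wrist",b[0][::-1],68), eyes.get_calibration("wrist")["eye"])
E
```

```text
[  10   17   41   44 1712] [310.63 208.7 ]
((310.0, 208.5), (43.0, 40.0), 90.0)
[290. 187.] [ 588.67 -137.91   68.  ]
[330. 187.] [ 600.02 -172.71   68.  ]
[330. 230.] [ 561.45 -185.61   68.  ]
[290. 230.] [ 549.66 -149.44   68.  ]
[ 575.32 -161.3    68.  ] [ 635.32 -152.92  373.7 ]
```

View pics/w1c.png

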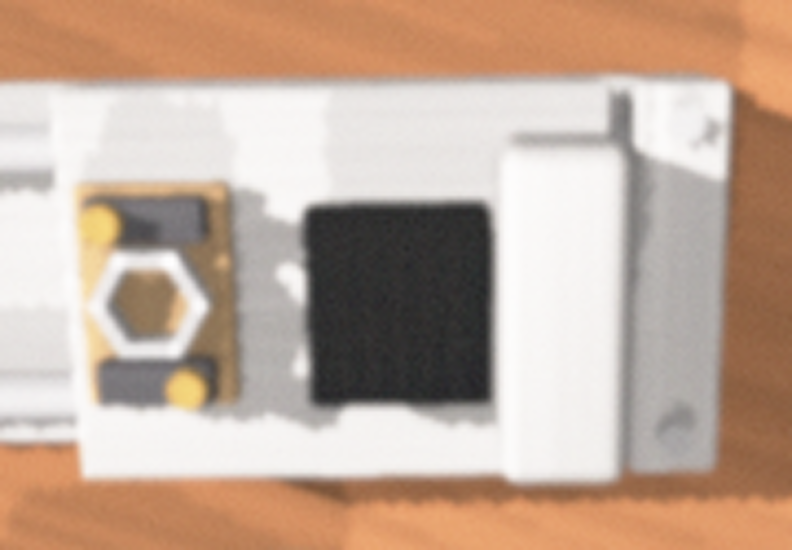

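>>> drive_tool([
  [[11,26,0],[0,0,0]],
  [[0,0,40],[0,0,0]],
  [[0,0,50],[0,0,0]],
  [[0,0,30],[0,0,0]],
  [[0,0,0],[0,0,0]],
])

```text
time: 3.18
ee_pos: [581.1, -196.5, 108.8]
tool_rot: [[0.951, 0.308, -0.004], [0.308, -0.951, 0.002], [-0.003, -0.003, -1.0]]
contact_force: [-0.9, -1.2, 0.5]
opening: 42.4
grasp_force: 0.0
```

```bash
python3 - <<'E'
from h import *
np.set_printoptions(precision=2,suppress=True)
A=[]
for cam in("wrist","side","scene"):
    im=eyes.capture(cam)
    for r in eyes.mark_of("lock_top",cam)[:1]: print(cam,r["confidence"],np.array(r["at"]),onz(cam,r["at"],68))
    c=im[100:220,280:440] if cam=="side" else im[170:290,80:240] if cam=="scene" else im[100:460,80:560]
    A.append(cv2.resize(c,(400,300),interpolation=cv2.INTER_CUBIC))
cv2.imwrite("pics/a.png",np.vstack([np.hstack(A[:2]),np.hstack([A[2],A[2]*0])]))
E
```

```text
wrist 0.77 [262.1 258.3] [ 577.05 -159.86   68.  ]
side 0.75 [147.2 356.7] [ 572.92 -167.17   68.  ]
scene 0.76 [219.3 156.5] [ 581.1  -156.56   68.  ]
```

View pics/a.png

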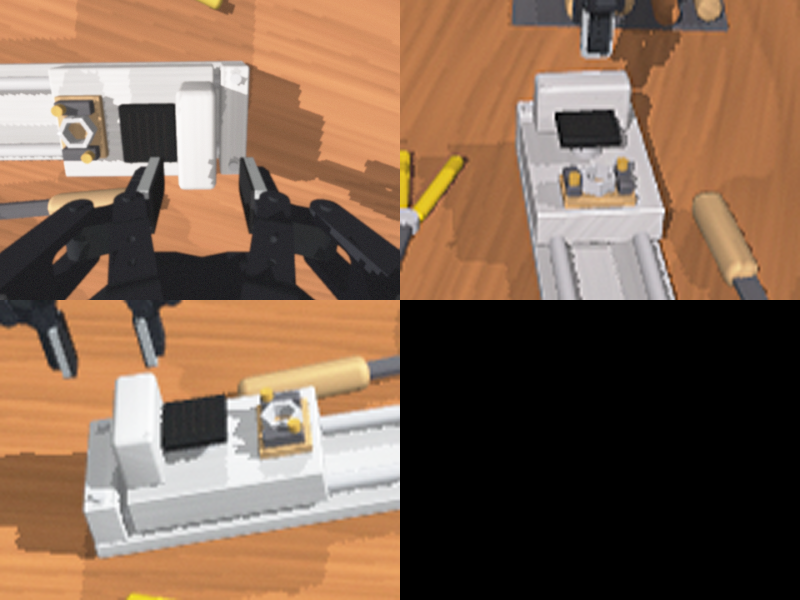

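>>> drive_tool([
  [[6,-1,8],[0,0,0]],
  [[0,0,12],[0,0,0]],
  [[0,0,6],[0,0,0]],
  [[0,0,0],[0,0,0]],
])

```text
time: 3.98
ee_pos: [588.1, -193.4, 84.2]
tool_rot: [[0.951, 0.309, -0.001], [0.309, -0.951, 0.001], [-0.001, -0.001, -1.0]]
contact_force: [0.1, -0.1, 0.1]
opening: 41.8
grasp_force: 0.0
```

>>> drive_tool([
  [[0,0,6],[0,0,0]],
  [[0,0,5],[0,0,0]],
  [[0,0,3],[0,0,0]],
  [[0,0,0],[0,0,0]],
])

```text
time: 4.47
ee_pos: [588.5, -193.6, 71.0]
tool_rot: [[0.951, 0.309, -0.0], [0.309, -0.951, 0.0], [-0.0, -0.0, -1.0]]
contact_force: [-0.5, 1.0, 0.0]
opening: 42.4
grasp_force: 0.0
```

>>> drive_tool([
  [[0,0,3],[0,0,0]],
  [[0,0,3],[0,0,0]],
  [[0,0,0],[0,0,0]],
  [[0,0,0],[0,0,0]],
])

```text
time: 4.97
ee_pos: [588.8, -193.8, 65.7]
tool_rot: [[0.951, 0.309, 0.0], [0.309, -0.951, -0.0], [0.0, 0.0, -1.0]]
contact_force: [0.5, 0.4, 4.2]
opening: 41.8
grasp_force: 1.9
```

Contact at the expected force (~4 N). Pressing on down.

>>> drive_tool([
  [[0,0,3],[0,0,0]],
  [[0,0,3],[0,0,0]],
  [[0,0,0],[0,0,0]],
  [[0,0,0],[0,0,0]],
])

```text
time: 5.48
ee_pos: [589.0, -194.3, 60.2]
tool_rot: [[0.951, 0.309, 0.001], [0.309, -0.951, -0.001], [0.001, 0.001, -1.0]]
contact_force: [-2.9, -0.4, 9.7]
opening: 42.1
grasp_force: 4.7
```

>>> drive_tool([
  [[0,0,1],[0,0,0]],
  [[0,-3,0],[0,0,0]],
  [[0,-5,0],[0,0,0]],
  [[0,-6,0],[0,0,0]],
  [[0,-6,0],[0,0,0]],
])

```text
time: 6.1
ee_pos: [582.9, -175.8, 60.1]
tool_rot: [[0.951, 0.308, 0.001], [0.308, -0.951, -0.003], [0.0, 0.003, -1.0]]
contact_force: [-7.0, -2.8, 14.4]
opening: 41.9
grasp_force: 7.7
```

>>> drive_tool([
  [[-1,-8,0],[0,0,0]],
  [[0,-10,0],[0,0,0]],
  [[0,-10,0],[0,0,0]],
  [[0,-10,0],[0,0,0]],
  [[0,-8,0],[0,0,0]],
])

```text
time: 6.72
ee_pos: [568.1, -131.9, 60.1]
tool_rot: [[0.951, 0.309, 0.002], [0.309, -0.951, -0.002], [0.001, 0.003, -1.0]]
contact_force: [-3.8, -2.7, 14.2]
opening: 41.9
grasp_force: 7.4
```

```bash
python3 - <<'E'
from h import *
np.set_printoptions(precision=2,suppress=True)
s=ctrl.read_state();print(s["ee_pos"],s["contact_force"])
A=[]
for cam in("wrist","side","scene"):
    im=eyes.capture(cam)
    for t,z in(("carriage_front",34),("stop_face",34)):
      for r in eyes.mark_of(t,cam)[:1]: print(cam,t,r["confidence"],np.array(r["at"]),onz(cam,r["at"],z))
    c=im[110:230,280:440] if cam=="side" else im[170:290,120:280] if cam=="scene" else im[100:460,80:560]
    A.append(cv2.resize(c,(400,300),interpolation=cv2.INTER_CUBIC))
cv2.imwrite("pics/b.png",np.vstack([np.hstack(A[:2]),np.hstack([A[2],A[2]*0])]))
E
```

```text
[ 568.08 -131.94   60.11] [-3.81 -2.72 14.25]
wrist carriage_front 0.91 [285.  112.4] [531.45 -22.38  34.  ]
side carriage_front 0.83 [216.9 365.7] [527.76 -17.16  34.  ]
side stop_face 0.6 [254.9 373.5] [501.22  67.41  34.  ]
scene carriage_front 0.6 [219.9 246.4] [531.33 -23.64  34.  ]
scene stop_face 0.83 [211.5 304.9] [500.96  72.05  34.  ]
```

View pics/b.png

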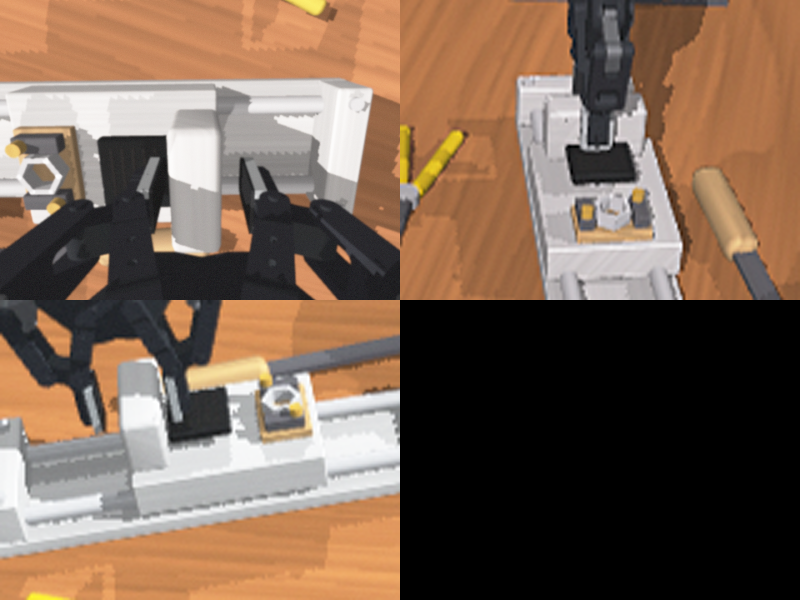

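>>> drive_tool([
  [[0,-10,0],[0,0,0]],
  [[0,-10,0],[0,0,0]],
  [[0,-10,0],[0,0,0]],
  [[0,-10,0],[0,0,0]],
  [[0,-10,0],[0,0,0]],
])

```text
time: 7.8
ee_pos: [552.1, -84.5, 60.0]
tool_rot: [[0.951, 0.308, 0.001], [0.308, -0.951, -0.002], [0.0, 0.003, -1.0]]
contact_force: [-6.8, -3.3, 18.2]
opening: 42.2
grasp_force: 8.7
```

>>> drive_tool([
  [[0,-10,0],[0,0,0]],
  [[0,-10,0],[0,0,0]],
  [[0,-8,0],[0,0,0]],
  [[0,-6,0],[0,0,0]],
  [[0,-4,0],[0,0,0]],
])

```text
time: 8.43
ee_pos: [540.0, -48.4, 60.0]
tool_rot: [[0.951, 0.309, 0.0], [0.309, -0.951, -0.002], [-0.001, 0.002, -1.0]]
contact_force: [-9.5, -4.1, 18.9]
opening: 42.0
grasp_force: 9.6
```

```bash
python3 - <<'E'
from h import *
np.set_printoptions(precision=2,suppress=True)
s=ctrl.read_state();print(s["ee_pos"],np.array(s["tool_rot"]).T@s["contact_force"])
for cam in("wrist","side","scene"):
    im=eyes.capture(cam)
    for t,z in(("carriage_front",34),("stop_face",34)):
      for r in eyes.mark_of(t,cam)[:1]: print(cam,t,r["confidence"],np.array(r["at"]),onz(cam,r["at"],z))
E
```

```text
[540.03 -48.37  60.  ] [-10.32   1.05 -18.87]
wrist carriage_front 0.81 [286.  116.1] [503.57  58.87  34.  ]
wrist stop_face 0.92 [288.9  87.4] [496.96  73.6   34.  ]
side carriage_front 0.66 [251.5 372.6] [503.72  60.48  34.  ]
side stop_face 0.63 [256.2 376.1] [497.    69.19  34.  ]
scene carriage_front 0.57 [208.7 295. ] [494.91  54.14  34.  ]
scene stop_face 0.88 [211.2 305.4] [500.09  72.81  34.  ]
```

>>> drive_tool([
  [[-1,-4,0],[0,0,0]],
  [[0,-4,0],[0,0,0]],
  [[0,-3,0],[0,0,0]],
  [[0,0,0],[0,0,0]],
])

```text
time: 9.38
ee_pos: [536.3, -37.8, 60.0]
tool_rot: [[0.951, 0.309, 0.001], [0.309, -0.951, -0.001], [0.001, 0.002, -1.0]]
contact_force: [-5.3, -1.2, 17.1]
opening: 41.9
grasp_force: 8.7
```

>>> drive_tool([
  [[0,-2,0],[0,0,0]],
  [[0,-2,0],[0,0,0]],
  [[0,0,0],[0,0,0]],
])

```text
time: 9.75
ee_pos: [535.3, -34.7, 60.1]
tool_rot: [[0.951, 0.308, 0.002], [0.308, -0.951, -0.003], [0.001, 0.003, -1.0]]
contact_force: [-5.8, -3.7, 15.6]
opening: 41.9
grasp_force: 8.2
```

>>> drive_tool([
  [[0,-2,0],[0,0,0]],
  [[0,0,0],[0,0,0]],
  [[0,0,0],[0,0,0]],
])

```text
time: 10.12
ee_pos: [535.4, -33.6, 60.1]
tool_rot: [[0.951, 0.308, 0.003], [0.308, -0.951, -0.004], [0.002, 0.005, -1.0]]
contact_force: [-2.2, -7.1, 13.1]
opening: 41.8
grasp_force: 6.7
```

>>> drive_tool([
  [[0,-2,0],[0,0,0]],
  [[0,0,0],[0,0,0]],
  [[0,0,0],[0,0,0]],
])

```text
time: 10.5
ee_pos: [535.3, -31.7, 60.2]
tool_rot: [[0.951, 0.308, 0.004], [0.308, -0.951, -0.004], [0.003, 0.005, -1.0]]
contact_force: [0.5, -7.1, 11.6]
opening: 42.2
grasp_force: 5.8
```

>>> drive_tool([
  [[0,-1,0],[0,0,0]],
  [[0,0,0],[0,0,0]],
])

```text
time: 10.75
ee_pos: [535.1, -30.8, 60.2]
tool_rot: [[0.951, 0.308, 0.004], [0.308, -0.951, -0.004], [0.003, 0.005, -1.0]]
contact_force: [1.2, -6.7, 11.2]
opening: 42.0
grasp_force: 5.6
```

```bash
python3 - <<'E'
from h import *
A=[]
for cam in("wrist","side","scene"):
    im=eyes.capture(cam)
    c=im[150:300,300:500] if cam=="side" else im[170:260,200:320] if cam=="scene" else im[120:435,0:420]
    A.append(cv2.resize(c,(400,300),interpolation=cv2.INTER_CUBIC))
cv2.imwrite("pics/c.png",np.vstack([np.hstack(A[:2]),np.hstack([A[2],A[2]*0])]))
E
```

```text
(no output)
```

View pics/c.png

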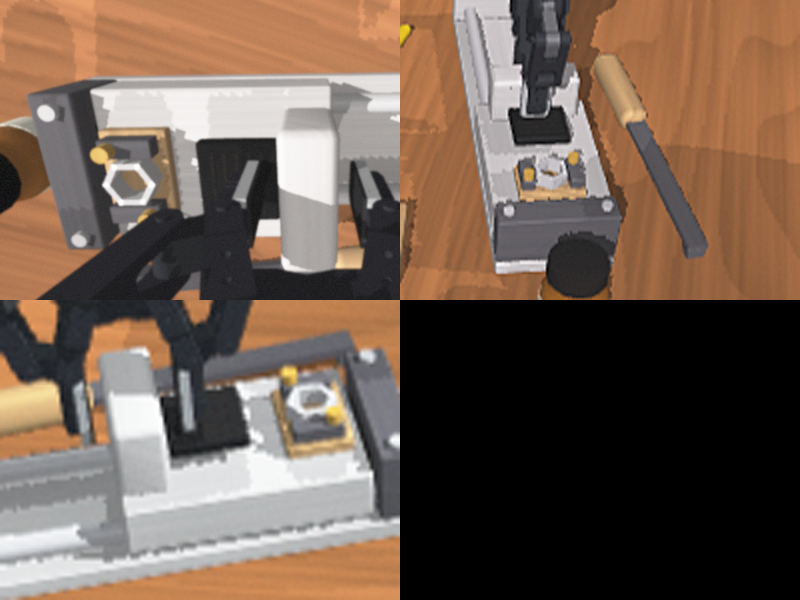

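The pictures show the carriage's front flush against the dark stop, with no gap and the setting clear of the fingers. I'll lift straight up.

>>> drive_tool([
  [[0,0,-3],[0,0,0]],
  [[0,0,-4],[0,0,0]],
  [[0,0,-5],[0,0,0]],
  [[0,0,-10],[0,0,0]],
  [[0,0,-20],[0,0,0]],
])

```text
time: 11.52
ee_pos: [532.1, -28.5, 100.3]
tool_rot: [[0.951, 0.309, -0.002], [0.309, -0.951, 0.001], [-0.002, -0.001, -1.0]]
contact_force: [0.3, 0.4, -0.3]
opening: 42.2
grasp_force: 0.0
```

>>> drive_tool([
  [[0,0,-40],[0,0,0]],
  [[0,0,-50],[0,0,0]],
  [[0,0,-10],[0,0,0]],
  [[0,0,0],[0,0,0]],
])

```text
time: 12.02
ee_pos: [533.5, -28.9, 201.4]
tool_rot: [[0.951, 0.309, 0.002], [0.309, -0.951, -0.001], [0.001, 0.001, -1.0]]
contact_force: [0.2, 0.1, 0.6]
opening: 42.1
grasp_force: 0.0
```

```bash
python3 - <<'E'
from h import *
A=[]
for cam in("wrist","side","scene"):
    im=eyes.capture(cam)
    c=im[150:300,300:500] if cam=="side" else im[170:260,200:320] if cam=="scene" else im[100:340,100:420]
    A.append(cv2.resize(c,(400,300),interpolation=cv2.INTER_CUBIC))
cv2.imwrite("pics/d.png",np.vstack([np.hstack(A[:2]),np.hstack([A[2],A[2]*0])]))
E
```

```text
(no output)
```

View pics/d.png

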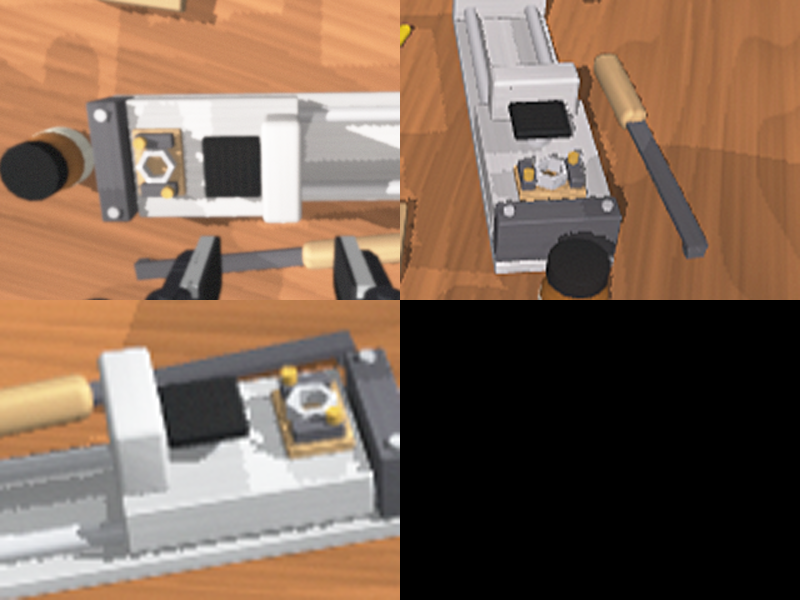

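The carriage is against the stop and the paddle has sprung up. In the side view its rear edge moved up from row 108 to 101.

```bash
python3 -c "
from cell import ticket
print(ticket.close_job())"
```

```text
the job is handed in; nothing more can be done
None
```

The job is handed in (no verdict returned): I pressed the paddle and slid the carriage to the end stop, and the last pictures show it flush with the paddle sprung up; the fingers kept clear of the setting, and I saw no sign that a tool, the jar or the block had moved.

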